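Slide the desk microphone under the cable tray to its talk mark and bring up its fader

TASK

Slide the desk microphone along the desk from the square tape mark into the middle of the round tape mark, keeping its foot flat on the desk all the way (no lifting, no tipping), and let go of it. Then push the mixer's fader up until the stripe on its cap is level with the white line beside its slot. Leave everything else on the desk where it is.

Things in the scene. Friction and masses are not known exactly. Their poses are not given: they have to be found in the camera images.
- mic: the desk microphone, loose, 0.45 to 0.85 kg: dark metal foot disc 110 mm across, 22 mm high (14 mm at the rim); on it an upright black stem 24 mm across from 22 to 68 mm height; then a silver grille head 30 mm across up to 96 mm. Origin at the centre of the foot's underside, z up the stem. Round, so its yaw does not matter.
- tray: fixed wire cable tray on four corner posts (18 mm). Origin on the desk midway between the two marks' places; x away from the robot, y along it. Wire floor x 5..113, y +-383 mm, underside 152 mm up (edge walls to 193): an upright gripper does not fit over the stem; lean it 30 to 40 degrees, from the front (-x). Between it and the robot only things under 82 mm.
- round_mark: the round mark, flat ring of white tape on the desk, 144 mm outer and 132 mm inner diameter, under the tray's front edge, left or right. Origin at its centre, on the desk (z = 0).
- square_mark: the square mark, flat square outline of white tape, 144 mm outer and 132 mm inner width, beside the round one (200 to 260 mm between centres along the tray). The microphone starts in it. Origin at its centre, on the desk.
- mixer: small fixed grey mixer box, 170 mm deep (its x), 190 mm wide (y), 45 mm high, left or right in front of the tray. Origin at the centre of its underside, x away from the robot (up the fader), y to the left. Its fader runs along x at y = -35 mm; small knobs 12 mm high stand at y = +36 to +83 mm.
- fader (a joint): travel of the mixer's fader along the mixer's +x (away from the robot), m: 0 is the lower end, 0.090 the upper end, 0.060 has it at the line. About 1.5 N moves it and it stays where it is left. Starts between 0 and 0.020.
- fader_top (a point): centre of the top of the fader's black cap (with a white stripe across); the cap is 20 mm long along the travel, 28 mm wide across it and 35 mm tall, its top 80 mm above the desk.
- fader_line (a point): point on the mixer's top face (45 mm above the desk), in the fader's slot, level with the white line drawn on both sides of the slot; its axes are the mixer's.
- notebook: grey hard-cover notebook lying flat, 150 x 200 x 14 mm; bystander, loose. Origin at the centre of its underside.
- bottle: clear water bottle, 60 mm across, 135 mm tall, standing under the tray to the right of the marks; bystander, loose. Origin at the centre of its underside.
- tape_roll: black tape roll lying flat, 80 mm across, 45 mm high, behind the lane of the marks; bystander, loose. Origin at the centre of its underside.
- junction_box: dark metal box 110 x 70 x 45 mm, under the tray to the left of the marks; bystander, loose. Origin at the centre of its underside.
- mouse: black computer mouse, 105 x 60 x 32 mm, in front of the marks; bystander, loose. Origin at the centre of its underside.
- screwdriver: grey-handled screwdriver 200 mm long lying at the right; bystander, loose. Origin under its middle, its length along its x axis.
- mug: white mug 80 mm across, 90 mm tall, at the left; bystander, loose. Origin at the centre of its underside.
There are look-alikes about, which are no part of the job. Leave any blue, purple or turquoise look-alike of the mic alone.

How it is judged (in metres and radians):
On the way, in this order (a step that is already met when the one before it is completed fails the run):
1. the microphone stands still and let go inside the round mark, with the fader not yet up at the line (horizontal distance between mic and round_mark below 0.014 m and height (world z) of mic below 0.004 m and angle between mic's own z axis and vertical below 0.06 rad and linear speed of mic below 0.01 m/s and contact force between the fingers and mic below 0.1 N and value of joint fader below 0.04 m), for 0.2 s.
2. the fader is level with the line (value of joint fader between 0.053 and 0.067 m), for 0.2 s.
At the end, for the whole second after the job is handed in: The microphone stands upright, at rest and flat on the desk (foot less than 4 mm up, leaning less than 0.06 rad) with its centre within 14 mm of the round mark's centre, and the fader rests within 7 mm of the line (joint 0.053 to 0.067 m) (all of step 2 and horizontal distance between mic and round_mark below 0.014 m and height (world z) of mic below 0.004 m and angle between mic's own z axis and vertical below 0.06 rad and linear speed of mic below 0.01 m/s and velocity of joint fader between -0.01 and 0.01 m/s); the robot touches nothing.
It fails at once if the microphone's foot is lifted off the desk (its centre more than 8 mm up) (height (world z) of mic above 0.008 m).
It fails at once if the microphone is tipped (more than 0.25 rad) (angle between mic's own z axis and vertical above 0.25 rad).
It fails at once if another thing on the desk is shifted by more than 25 mm (distance of any of notebook, bottle, tape_roll, junction_box, mouse, screwdriver, mug from where it was at the start of the episode above 0.025 m).
It also fails if it takes over 58 s, if anything falls off the work surface, if the arm or the gripper's body presses on something with over 40 N, if the wrist force passes 120 N, or if a joint passes its speed limit or range.

ROBOT

A 6-joint arm with a two-finger parallel gripper is mounted at the origin on the work surface. World frame = base frame: x ahead of the robot, y to its left, z up, the work surface at z = 0. Lengths are in m, angles in degrees, forces in N, time in s.
With the tool pointing down it reaches from about 0.425 to 0.925 m from the base axis. Payload 12.5 kg.
Tool frame: the origin (TCP) lies midway between the tips of the shut fingers; the grasp point (between the pads) lies 19 mm behind it; z points along the fingers, y is the direction in which the jaws open and shut (so a half turn about z gives the same grasp; the last joint's range is limited). The gripper opens to 85 mm and grips with 20 to 120 N. Pads are 22 mm wide; open, the fingers measure 114 mm over their backs; the gripper's body (76 mm by 85 mm) begins 54 mm behind the grasp point. The pads swing forward as they close: fully open they stand 13 mm farther back than shut.
Start: joints at [-82.999, 28.126, 89.318, -0, 62.55, -6.05], TCP at [0.141, -0.609, 0.231] pointing down, gripper open.
Joint ranges: [-177.58, 177.58], [-47.91, 125.51], [2.72, 160], [-65.01, 245.01], [3.68, 167.84], [-153.87, 153.87]. Speed limits (degrees/s): [127.2, 127.2, 159.86, 180, 180, 180].

INTERFACE

Orientations are given as a 3x3 rotation matrix whose columns are the frame's x, y, z axes.
In Python, from bench import r gives the robot as it stands.
- The arm moves only by the tool drive_tool, never from a script. Its argument "series" is a list of rows, each a list of 3 entries, a list of its own where there are three numbers: the turn, a rotation vector about the tool's x, y, z in degrees, then the shift along the tool's x, y, z in m, then the closure, from -1 (fully open) to 1 (shut), so that 0 is half open. In form: [[[rx, ry, rz], [x, y, z], hand], ...]. A call has 1 to 12 rows; each row shifts and turns the commanded pose from where the row before left it, along the tool's axes as they then stand; what a row does not reach is not made up. A row lasts 1/8 s, in which the tool goes at most 62.5 mm and 10.7 degrees, less where a joint would pass 70% of its speed; a pose out of reach is approached as far as the arm can. A call is refused whole if a number of a shift passes 0.0625 or a number of a turn 10.7, either way. A call with a gripper value outside its range is refused whole. The fingers move at their own pace and stop on an object; "grip_force" is the grip in N (left out, the last holds). Time passes only in rows, so rows that do not move let the fingers close. It gives the time, the measured TCP pose, the force and the opening at its end, in the units of the state.
- r.observe(): the state, without advancing time (a new reading comes with each control period).
- r.snapshot(name): name is "side" or "top"; returns the picture (400x640x3 uint8, red, green, blue); there is no depth.
- r.get_calibration(name): a dict with "intrinsics" (3x3 intrinsics, pixels), "xyz" and "orientation" of the camera in the world. Camera axes: x right, y down, z forward; pixel columns grow to the right and rows downward; lengths in m; the calibration is good to about 2 mm. A picture is of the moment at which its call begins. get_calibration takes no time and is no camera call.
- r.job_done(): hands the job in, once; it reports no verdict.
Trained networks look in the newest picture that a camera, given by its name, has taken for a name from the list of things; names that differ only in an ending like _2 or _b are one class to them, and where a whole thing is asked for, a point or a joint stands for the part that bears it (a point fixed in the world has none). Each returns a list of dicts, best first, with "conf" (0 to 1); they miss things now and then, are a little off and sometimes report something else, mostly with a low value. They report only what shows in the picture. A call takes as long as a camera call. They do not tell look-alikes from the thing itself.
- r.trace(target, camera): "pixels" (400x640 bool, what is visible of it) and "bbox" ([left, top, width, height] in pixels, round what is visible of it).
- r.spot_point(target, camera): "xy" ([column, row] in pixels: a listed point, or the origin of a listed thing).
The state is a dict: "clock": time; "joint_positions": joint angles; "joint_vel": joint speeds; "effort": joint torques, N m; "ee_pos": TCP position; "tool_rot": TCP orientation; "wrist_force": force on the tool from outside, world axes, zero at the start; "moment": the same for the moment, N m; "finger_gap": finger opening in m.
Only numpy, scipy, OpenCV 4.12 (cv2) and the standard library are available. Lean on these libraries where they do the work, as an engineer would, in place of code of your own. Each camera call takes 0.05 s, during which the arm holds its last target.

## Working session

There is one attempt and no reset: what is moved stays moved. The work goes in short steps, Python scripts to look and compute and a tool call to move; the robot and the scene stay as the last step left them, time stands still between calls to the robot, and variables do not carry over. Pictures are saved under pics/ and viewed, and the job is handed in when it is done.

Besides the shell and the picture viewer there is one more tool, called after "Request:" as name(argument=value, ...) on one line, values as JSON. drive_tool: Moves the arm, as the interface text tells. Its arguments: {"type":"object","properties":{"series":{"type":"array"},"grip_force":{"type":"number"}},"required":["series"]}

```bash
ls; mkdir -p pics; python3 - <<'E'
from bench import r
import cv2, numpy as np
for n in ("side","top"):
    im=r.snapshot(n); cv2.imwrite(f"pics/{n}0.png",im[:,:,::-1])
    c=r.get_calibration(n); print(n,c)
print(r.observe())
E
```

```text
pics
side {'intrinsics': array([[363.51386029,   0.        , 312.34646775],
       [  0.        , 363.51386029, 199.95383536],
       [  0.        ,   0.        ,   1.        ]]), 'xyz': array([0.13486853, 0.85248106, 0.7146343 ]), 'orientation': array([[-0.90248572, -0.25409427,  0.34778676],
       [-0.43038286,  0.50005562, -0.75147519],
       [ 0.01703281, -0.82787709, -0.56065087]])}
top {'intrinsics': array([[509.40416428,   0.        , 326.32224662],
       [  0.        , 509.40416428, 196.75598891],
       [  0.        ,   0.        ,   1.        ]]), 'xyz': array([0.3489838 , 0.02282023, 1.4754694 ]), 'orientation': array([[-0.00222983, -0.99086141,  0.1348655 ],
       [-0.99997076,  0.00319584,  0.00694667],
       [-0.0073142 , -0.13484606, -0.99083956]])}
{'clock': 0.1, 'joint_positions': array([-8.29998122e+01,  2.81589752e+01,  8.93461349e+01, -1.09258995e-03,
        6.25486653e+01, -6.04874151e+00]), 'joint_vel': array([ 0.08026401, -0.04989708, -0.12569173, -0.05237275,  0.1233678 ,
       -0.0014277 ]), 'effort': array([ 1.44639474e-03, -6.19446588e+01, -2.62026411e+01, -1.28165984e-04,
        2.89331096e-03, -2.18504749e-05]), 'ee_pos': array([ 0.14112668, -0.60866029,  0.23080781]), 'tool_rot': array([[ 9.74175625e-01,  2.25791573e-01, -1.31180402e-04],
       [ 2.25791596e-01, -9.74175185e-01,  9.29498612e-04],
       [ 8.20802610e-05, -9.35114324e-04, -9.99999559e-01]]), 'wrist_force': array([1.46853684, 0.06937299, 0.26400759]), 'moment': array([ 0.03064842, -0.00964457,  0.00237481]), 'finger_gap': 0.08535100004551938}
```

View pics/side0.png

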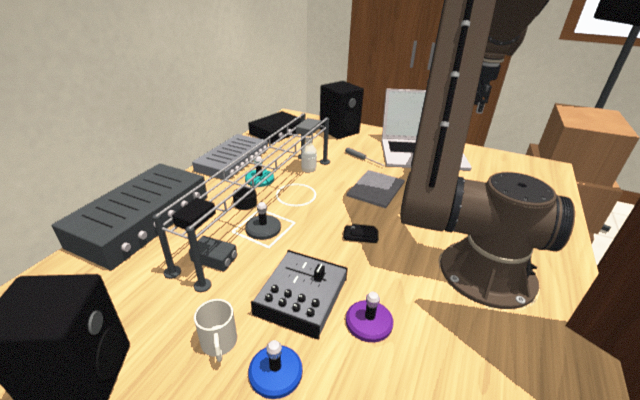

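View pics/top0.png

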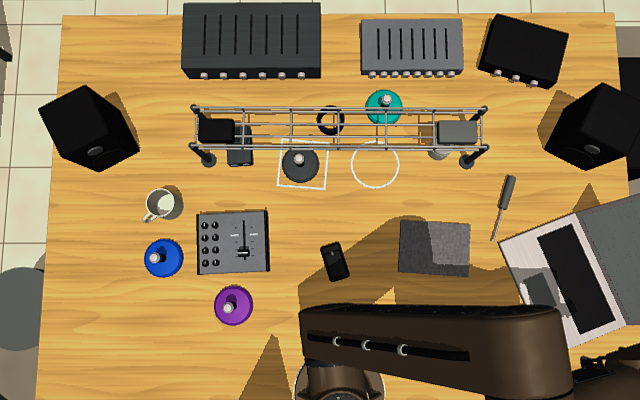

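```bash
cat > h.py <<'E'
import numpy as np, cv2
from bench import r
def ray(cam,uv,z):
    c=r.get_calibration(cam);d=c["orientation"]@np.linalg.inv(c["intrinsics"])@np.array([uv[0],uv[1],1.])
    return c["xyz"]+d*(z-c["xyz"][2])/d[2]
def proj(cam,p):
    c=r.get_calibration(cam);q=c["intrinsics"]@(c["orientation"].T@(np.asarray(p,float)-c["xyz"]));return q[:2]/q[2]
E
python3 - <<'E'
from h import *
np.set_printoptions(precision=4,suppress=True)
zs=dict(mic=0,tray=0,round_mark=0,square_mark=0,mixer=0,fader_top=.08,fader_line=.045,mouse=0,notebook=0,mug=0)
for cam in("top","side"):
  r.snapshot(cam)
  for n,z in zs.items():
    for d in r.spot_point(n,cam)[:3]:
        print(cam,n,round(d["conf"],2),np.round(d["xy"],1),ray(cam,d["xy"],z)[:2])
print(r.observe()["clock"])
E
```

```text
top mic 0.96 [235.1 302.9] [0.2458 0.2935]
top mic 0.84 [301.  164.7] [0.6455 0.1076]
top mic 0.67 [162.3 259.8] [0.368  0.5062]
top tray 0.23 [240.3 252.4] [0.3887 0.2816]
top round_mark 0.3 [242.6 237.2] [0.4324 0.2758]
top mixer 0.61 [234.9 244.2] [0.4123 0.2977]
top fader_top 0.54 [239.8 251.6] [0.3887 0.269 ]
top fader_top 0.38 [235.3 244.6] [0.4077 0.2817]
top fader_line 0.87 [246.3 236. ] [0.4332 0.2578]
top mouse 0.81 [332.4 262.2] [0.36   0.0161]
top notebook 0.97 [432.4 249.3] [ 0.3962 -0.2718]
top mug 0.76 [169.  207.6] [0.5193 0.4929]
side mic 0.75 [265.3 229.7] [0.6378 0.1104]
side mic 0.61 [275.6 369.7] [0.3761 0.4952]
side mic 0.59 [372.5 320.1] [0.2332 0.2874]
side round_mark 0.48 [296.2 194.4] [ 0.645  -0.1112]
side round_mark 0.28 [373.5 189.4] [ 0.4071 -0.27  ]
side square_mark 0.6 [265.1 229.2] [0.6397 0.1085]
side mixer 0.91 [299.6 295.3] [0.422  0.2968]
side fader_top 0.42 [318.5 265.3] [0.3915 0.2539]
side fader_line 0.64 [300.5 275.8] [0.4306 0.2748]
side fader_line 0.53 [302.5 293.6] [0.4001 0.3241]
side mouse 0.71 [374.5 189.3] [ 0.404  -0.2724]
side notebook 0.67 [318.  267.3] [0.4219 0.1861]
side notebook 0.56 [375.9 187.8] [ 0.4025 -0.2848]
side mug 0.91 [219.1 342.8] [0.5197 0.4956]
1.2
```

```bash
python3 - <<'E'
from h import *
np.set_printoptions(precision=4,suppress=True)
from scipy.optimize import least_squares
def white(cam,im):
    im=im.astype(int); return (im.min(2)>(195 if cam=="top" else 190))&(im.max(2)-im.min(2)<50)
for cam in("top","side"):
  im=r.snapshot(cam); m=white(cam,im)
  v,u=np.nonzero(m)
  P=np.array([ray(cam,(a,b),0)[:2] for a,b in zip(u,v)])
  c0=np.array([.645,-.11])
  for it in range(4):
    d=np.linalg.norm(P-c0,axis=1); s=abs(d-.069)<(.02,.01,.006,.006)[it]
    f=least_squares(lambda q:np.linalg.norm(P[s]-q,axis=1)-.069,c0,loss="soft_l1",f_scale=.002); c0=f.x
  a=np.degrees(np.arctan2(*(P[s]-c0).T[::-1]))
  print(cam,"ring",c0,s.sum(),np.histogram(a,12,(-180,180))[0])
im=r.snapshot("top")
a=cv2.resize(im[100:200,260:420],None,fx=5,fy=5,interpolation=cv2.INTER_CUBIC);cv2.imwrite("pics/ctop.png",a[:,:,::-1])
b=cv2.resize(im[195:285,185:285],None,fx=6,fy=6,interpolation=cv2.INTER_CUBIC);cv2.imwrite("pics/cmix.png",b[:,:,::-1])
im=r.snapshot("side")
b=cv2.resize(im[165:345,190:350],None,fx=3.3,fy=3.3,interpolation=cv2.INTER_CUBIC);cv2.imwrite("pics/cside.png",b[:,:,::-1])
E
```

```text
top ring [ 0.6472 -0.1094] 191 [18 19 21 17  4 10 13  4 22 22 23 18]Traceback (most recent call last):
  File "<stdin>", line 9, in <module>
  File "h.py", line 4, in ray
    c=r.get_calibration(cam);d=c["orientation"]@np.linalg.inv(c["intrinsics"])@np.array([uv[0],uv[1],1.])
ValueError: time passes only in moves, steps and waits
```

```bash
cat > h.py <<'E'
import numpy as np, cv2
from bench import r
np.set_printoptions(precision=4,suppress=True)
C={n:r.get_calibration(n) for n in("side","top")}
def ray(cam,uv,z):
    c=C[cam];uv=np.atleast_2d(uv);d=(c["orientation"]@np.linalg.inv(c["intrinsics"])@np.c_[uv,np.ones(len(uv))].T).T
    return np.squeeze(c["xyz"]+d*((z-c["xyz"][2])/d[:,2])[:,None])
def proj(cam,p):
    c=C[cam];q=c["intrinsics"]@(c["orientation"].T@(np.asarray(p,float)-c["xyz"]));return q[:2]/q[2]
E
cat > a.py <<'E'
from h import *
from scipy.optimize import least_squares
def white(cam,im):
    im=im.astype(int); return (im.min(2)>195)&(im.max(2)-im.min(2)<50)
ims={}
for cam in("top","side"):
  im=ims[cam]=r.snapshot(cam); m=white(cam,im)
  v,u=np.nonzero(m)
  P=ray(cam,np.c_[u,v],0)[:,:2]
  c0=np.array([.645,-.11])
  for it in range(4):
    d=np.linalg.norm(P-c0,axis=1); s=abs(d-.069)<(.02,.01,.006,.006)[it]
    f=least_squares(lambda q:np.linalg.norm(P[s]-q,axis=1)-.069,c0,loss="soft_l1",f_scale=.002); c0=f.x
  a=np.degrees(np.arctan2(*(P[s]-c0).T[::-1]))
  print(cam,"ring",c0,s.sum(),np.histogram(a,12,(-180,180))[0])
im=ims["top"]
a=cv2.resize(im[100:200,260:420],None,fx=5,fy=5,interpolation=cv2.INTER_CUBIC);cv2.imwrite("pics/ctop.png",a[:,:,::-1])
b=cv2.resize(im[195:285,185:285],None,fx=6,fy=6,interpolation=cv2.INTER_CUBIC);cv2.imwrite("pics/cmix.png",b[:,:,::-1])
im=ims["side"]
b=cv2.resize(im[165:345,190:350],None,fx=3.3,fy=3.3,interpolation=cv2.INTER_CUBIC);cv2.imwrite("pics/cside.png",b[:,:,::-1])
print(r.observe()["clock"])
E
python3 a.py
```

```text
top ring [ 0.6472 -0.1094] 190 [18 18 21 17  4 10 13  4 22 22 23 18]
side ring [ 0.6487 -0.1131] 162 [12 13 15 15  4  9 12  8 17 19 20 18]
1.4
```

View pics/ctop.png

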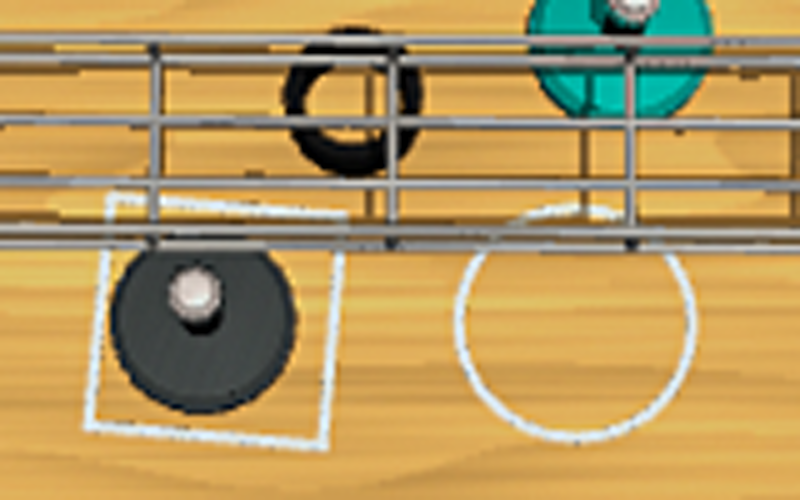

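View pics/cmix.png

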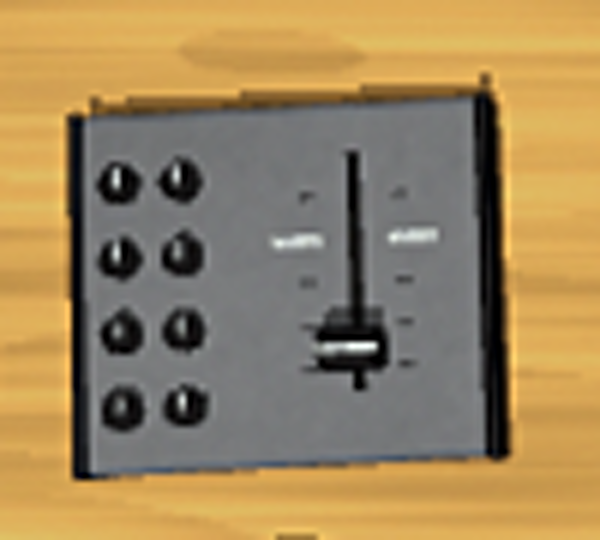

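View pics/cside.png

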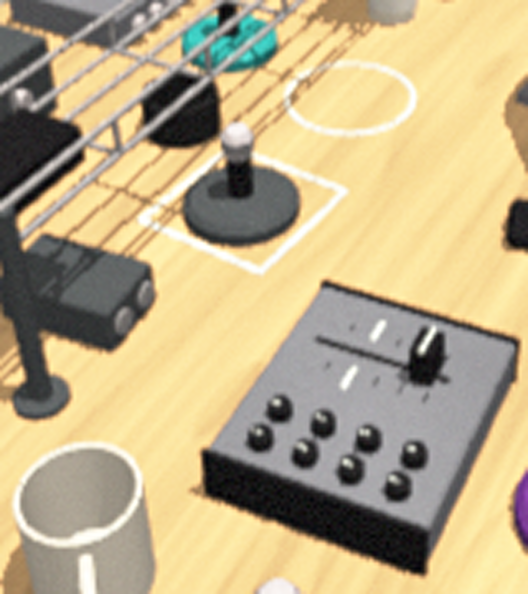

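```bash
python3 - <<'E'
from h import *
print("grille",ray("top",(299,158.4),.083), ray("side",(190+237/3.3,165+137/3.3),.083))
print("foot",ray("top",(300.7,164.5),.014),ray("side",(190+241/3.3,165+203/3.3),.016))
print("stripe",ray("top",(185+348/6,195+346.5/6),.08),ray("side",(190+429/3.3,165+341/3.3),.08))
l=ray("top",(185+297/6,195+241/6),.045);q=ray("top",(185+413/6,195+235/6),.045)
print("line",l,q,(l+q)/2,np.degrees(np.arctan2(-(l-q)[0],(l-q)[1])))
l=ray("side",(190+349/3.3,165+377/3.3),.045);q=ray("side",(190+378/3.3,165+330/3.3),.045)
print("line",l,q,(l+q)/2,np.degrees(np.arctan2(-(l-q)[0],(l-q)[1])))
a=ray("top",(185+352/6,195+152/6),.045);b=ray("top",(185+360/6,195+388/6),.045);print("slot",a,b,np.degrees(np.arctan2((a-b)[1],(a-b)[0])))
a=ray("top",(190,110),.16);
# tray front edge
a=ray("top",(260+0/5,100+243/5),.152);b=ray("top",(260+800/5,100+247/5),.152);print("trayfront",a,b)
a=ray("top",(195,108),.193);b=ray("top",(484,108),.193);print("trayback",a,b)
for cam in C:
  for p in [(.642,.109,0),(.648,-.111,0),(.648,-.111,.096)]: print(cam,p,proj(cam,p))
E
```

```text
grille [0.6467 0.1085 0.083 ] [0.647  0.1065 0.083 ]
foot [0.6433 0.1077 0.014 ] [0.641  0.1168 0.016 ]
stripe [0.3855 0.2602 0.08  ] [0.3839 0.2618 0.08  ]
line [0.4356 0.291  0.045 ] [0.4383 0.2367 0.045 ] [0.437  0.2639 0.045 ] 2.8047508676117308
line [0.4359 0.2905 0.045 ] [0.4386 0.2361 0.045 ] [0.4373 0.2633 0.045 ] 2.8878580772696827
slot [0.4773 0.2661 0.045 ] [0.3673 0.2602 0.045 ] 3.0629837987578203
trayfront [0.6589 0.2082 0.152 ] [ 0.6551 -0.2166  0.152 ]
trayback [0.7582 0.3737 0.193 ] [ 0.7548 -0.3781  0.193 ]
side (0.642, 0.109, 0) [264.3781 229.0762]
side (0.648, -0.111, 0) [295.442  194.2218]
side (0.648, -0.111, 0.096) [295.1896 170.8499]
top (0.642, 0.109, 0) [300.5349 165.8602]
top (0.648, -0.111, 0) [375.1612 163.5897]
top (0.648, -0.111, 0.096) [378.2104 156.6568]
```

Request:
drive_tool(series=[[[0,0,6.525],[0,0,-0.03],-1],[[0,0,6.525],[0,0,-0.03],-1],[[0,0,0],[0.032,-0.042,0],-1],[[0,0,0],[0.032,-0.042,0],-1],[[0,0,0],[0.032,-0.042,0],-1],[[0,0,0],[0.032,-0.042,0],-1],[[0,0,0],[0.032,-0.042,0],-1],[[0,0,0],[0.026,-0.04,0],-1],[[0,0,0],[0.026,-0.04,0],-1],[[0,0,0],[0.026,-0.04,0],-1],[[0,0,0],[0.026,-0.04,0],-1],[[0,0,0],[0.026,-0.04,0],-1]], grip_force=20)

```text
clock: 2.9
ee_pos: [0.4318, -0.1975, 0.2915]
tool_rot: [[1.0, -0.0, 0.0], [-0.0, -1.0, -0.0], [0.0, 0.0, -1.0]]
wrist_force: [1.1, -0.4, 0.0]
finger_gap: 0.0854
```

Request:
drive_tool(series=[[[0,0,0],[0.012,-0.051,0],-1],[[0,0,0],[0.012,-0.051,0],-1],[[0,0,0],[0.012,-0.051,0],-1],[[0,0,0],[0.012,-0.051,0],-1],[[0,0,0],[0.012,-0.051,0],-1],[[0,0,0],[0.012,-0.051,0],-1],[[0,9.25,0],[0,0,0],-1],[[0,9.25,0],[0,0,0],-1],[[0,9.25,0],[0,0,0],-1],[[0,9.25,0],[0,0,0],-1],[[0,0,0],[0,0,0],-1]])

```text
clock: 4.28
ee_pos: [0.5016, 0.1072, 0.2907]
tool_rot: [[0.8, 0.001, 0.6], [0.001, -1.0, -0.0], [0.6, 0.001, -0.8]]
wrist_force: [-0.2, -0.3, -0.3]
finger_gap: 0.0857
```

```bash
python3 - <<'E'
from h import *
o=r.observe();print(o["joint_positions"],o["ee_pos"]);R=o["tool_rot"]
g=np.array([.645,.1085,.050]); t=g+.019*R[:,2]
print(R,t,R.T@(t-o["ee_pos"]))
E
```

```text
[  6.6878   5.8549 121.8846 -14.6543  16.0599 109.4167] [0.5016 0.1072 0.2907]
[[ 0.7998  0.0006  0.6002]
 [ 0.0008 -1.     -0.0001]
 [ 0.6002  0.0006 -0.7998]] [0.6564 0.1085 0.0348] [-0.0297 -0.0014  0.2976]
```

Request:
drive_tool(series=[[[0,0,0],[-0.03,-0.0014,0],-1],[[0,0,0],[0,0,0.05],-1],[[0,0,0],[0,0,0.05],-1],[[0,0,0],[0,0,0.05],-1],[[0,0,0],[0,0,0.05],-1],[[0,0,0],[0,0,0.03],-1],[[0,0,0],[0,0,0],-1]])

```text
clock: 5.15
ee_pos: [0.6241, 0.0821, 0.1393]
tool_rot: [[0.83, 0.032, 0.557], [0.062, -0.997, -0.034], [0.554, 0.063, -0.83]]
wrist_force: [-0.0, -0.2, -1.2]
finger_gap: 0.0855
```

```bash
python3 - <<'E'
from h import *
for n in C:
  im=r.snapshot(n); cv2.imwrite(f"pics/{n}1.png",im[:,:,::-1])
  u,v=proj(n,(.63,.1,.06)).astype(int)
  a=im[max(v-80,0):v+80,max(u-80,0):u+80];cv2.imwrite(f"pics/{n}1c.png",cv2.resize(a,None,fx=3,fy=3,interpolation=cv2.INTER_CUBIC)[:,:,::-1])
o=r.observe();print(o["joint_positions"],o["ee_pos"]);R=o["tool_rot"]
g=np.array([.645,.1085,.050]); t=g+.019*R[:,2]
print(R.T@(t-o["ee_pos"]))
E
```

```text
[  2.9915  28.5714 115.9347 -64.8545   3.9051 153.7173] [0.6225 0.0828 0.1408]
[-0.0302 -0.0305  0.106 ]
```

View pics/side1c.png

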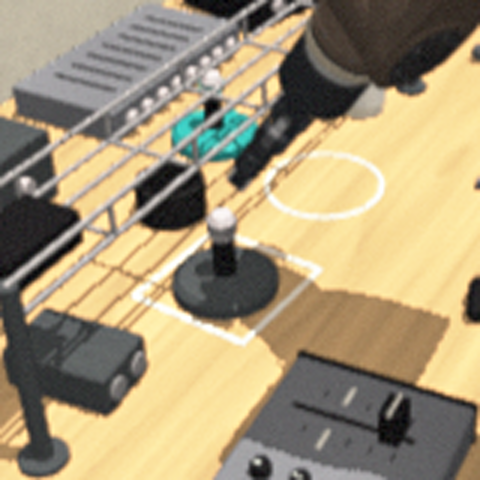

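View pics/top1c.png

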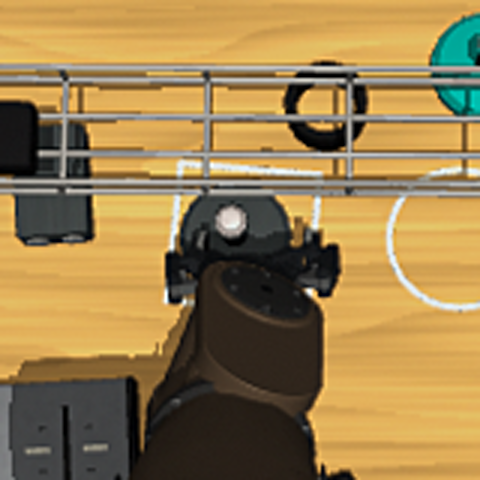

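```bash
cat > fit.py <<'E'
from h import *
from scipy.spatial.transform import Rotation as Ro
from scipy.optimize import least_squares
import itertools
o=r.observe()
D=[([-82.99981,28.15898,89.34613,-.0011,62.54867,-6.04874],[.14112668,-.60866,.2308078],np.array([[.974175625,.225791573,-.00013],[.2257916,-.974175,.00093],[.00008,-.000935,-1]])),
([6.6878,5.8549,121.8846,-14.6543,16.0599,109.4167],[.5016,.1072,.2907],np.array([[.7998,.0006,.6002],[.0008,-1,-.0001],[.6002,.0006,-.7998]])),
(o["joint_positions"],o["ee_pos"],o["tool_rot"])]
def rot(a,x): return Ro.from_euler(a,x,degrees=True).as_matrix()
def fkR(q,s4,s6,c):
    A=rot('z',q[0])@rot('y',q[1]);B=A@rot('y',q[2]);W=B@rot('z',s4*q[3])
    return A,B,W,W@rot('y',q[4])@rot('z',s6*q[5]+c)
best=None
for s4,s6,c in itertools.product((1,-1),(1,-1),(0,90,180,-90)):
    e=sum(np.abs(fkR(q,s4,s6,c)[3]-R).max() for q,p,R in D)
    if best is None or e<best[0]: best=(e,s4,s6,c)
print(best); _,s4,s6,c=best
def fk(q,P):
    a1,d1,b,L1,L2,e2,w,lt=P
    A,B,W,R=fkR(q,s4,s6,c)
    return rot('z',q[0])@[a1,b,d1]+A@[0,0,L1]+B@[e2,0,L2]+W@[0,w,0]+R@[0,0,lt],R
f=least_squares(lambda P:np.concatenate([fk(q,P)[0]-p for q,p,R in D]+[1e-3*(P-np.array([0,.2,.05,.4,.4,0,0,.25]))]),[0,.2,.05,.4,.4,0,0,.25])
print(f.x,[np.abs(fk(q,f.x)[0]-p).max() for q,p,R in D])
E
python3 fit.py
```

```text
(np.float64(4.157639883896524e-05), 1, 1, 90)
[-0.0001  0.1969  0.0659  0.5868  0.4111  0.0432  0.      0.2553] [np.float64(1.214674356456169e-05), np.float64(1.2362354004077925e-05), np.float64(1.7405275872239834e-06)]
```

```bash
cat >> fit.py <<'E'
PP=f.x
def orient(th,ph,flip=0):
    t,p=np.radians([th,ph]);z=np.array([np.sin(t)*np.cos(p),np.sin(t)*np.sin(p),-np.cos(t)])
    y=np.array([np.sin(p),-np.cos(p),0])*(-1 if flip else 1)
    return np.c_[np.cross(y,z),y,z]
lo=np.array([-177.58,-47.91,2.72,-65.01,3.68,-153.87]);hi=np.array([177.58,125.51,160,245.01,167.84,153.87])
def ik(p,R):
    """all in-range solutions, elbow like now"""
    a1,d1,b,L1,L2,e2,w,lt=PP
    wc=np.asarray(p)-lt*R[:,2]; rr=np.hypot(wc[0],wc[1]); rad=np.sqrt(rr**2-b**2)
    j1=np.degrees(np.arctan2(wc[1],wc[0])-np.arctan2(b,rad))
    L2e=np.hypot(L2,e2);al=np.arctan2(e2,L2) # forearm line at angle F+al from vertical
    x,z=rad-a1,wc[2]-d1; D2=x*x+z*z
    cg=(D2-L1**2-L2e**2)/(2*L1*L2e)
    if abs(cg)>1:return []
    g=np.arccos(cg); j3=np.degrees(g-al)
    j2=np.degrees(np.arctan2(x,z)-np.arctan2(L2e*np.sin(g),L1+L2e*np.cos(g)))
    B=rot('z',j1)@rot('y',j2+j3); M=B.T@R@rot('z',-c)
    e=Ro.from_matrix(M).as_euler('ZYZ',degrees=True); out=[]
    for v in (e,[e[0]+180,-e[1],e[2]+180]):
        if v[1]<0: continue
        for k4 in(-360,0,360):
            for k6 in(-360,0,360):
                q=np.array([j1,j2,j3,v[0]+k4,v[1],v[2]+k6])
                if (q>lo).all() and (q<hi).all(): out.append(q)
    return out
E
cat > s.py <<'E'
from fit import *
q=D[1][0]; print(ik(*fk(q,PP)),q)
ga=np.array([.645,.1085,.05]);gb=np.array([.648,-.111,.05])
for fl in(0,1):
 for th in(30,33,36,40):
  for ph in range(-50,51,10):
   R=orient(th,ph,fl); Q=[ik(g+.019*R[:,2],R) for g in np.linspace(ga,gb,5)]
   print(fl,th,ph,[[tuple(np.round(x[3:]).astype(int)) for x in qq] for qq in (Q[0],Q[2],Q[-1])])
E
python3 s.py 2>&1 | head -100
```

```text
(np.float64(4.157639883896524e-05), 1, 1, 90)
[-0.0001  0.1969  0.0659  0.5868  0.4111  0.0432  0.      0.2553] [np.float64(1.214674356456169e-05), np.float64(1.2362354004077925e-05), np.float64(1.7405275872239834e-06)]
[array([  6.6889,   5.855 , 121.8847, -14.6568,  16.0599, 109.42  ])] [6.6878, 5.8549, 121.8846, -14.6543, 16.0599, 109.4167]
0 30 -50 [[], [], []]
0 30 -40 [[], [], []]
0 30 -30 [[], [], []]
0 30 -20 [[], [], []]
0 30 -10 [[], [(np.int64(215), np.int64(4), np.int64(-121))], [(np.int64(127), np.int64(4), np.int64(-43))]]
0 30 0 [[], [(np.int64(135), np.int64(5), np.int64(-51))], [(np.int64(97), np.int64(9), np.int64(-23))]]
0 30 10 [[(np.int64(127), np.int64(5), np.int64(-43))], [(np.int64(102), np.int64(10), np.int64(-30))], [(np.int64(83), np.int64(15), np.int64(-20))]]
0 30 20 [[(np.int64(98), np.int64(10), np.int64(-25))], [(np.int64(87), np.int64(15), np.int64(-25))], [(np.int64(73), np.int64(21), np.int64(-21))]]
0 30 30 [[(np.int64(84), np.int64(15), np.int64(-22))], [(np.int64(76), np.int64(21), np.int64(-24))], [(np.int64(65), np.int64(26), np.int64(-22))]]
0
[... 8289 characters left out ...]
(np.int64(143), np.int64(22), np.int64(109))], [(np.int64(121), np.int64(24), np.int64(120))]]
1 40 20 [[(np.int64(141), np.int64(22), np.int64(110))], [(np.int64(123), np.int64(25), np.int64(118))], [(np.int64(103), np.int64(28), np.int64(127))]]
1 40 30 [[(np.int64(121), np.int64(25), np.int64(120))], [(np.int64(105), np.int64(28), np.int64(125))], [(np.int64(88), np.int64(33), np.int64(132))]]
1 40 40 [[(np.int64(103), np.int64(28), np.int64(127))], [(np.int64(89), np.int64(33), np.int64(130))], [(np.int64(76), np.int64(38), np.int64(135))]]
1 40 50 [[(np.int64(88), np.int64(33), np.int64(132))], [(np.int64(77), np.int64(38), np.int64(133))], [(np.int64(66), np.int64(44), np.int64(136))]]
```

Request:
drive_tool(series=[[[0,0,0],[-0.01,0,-0.03],-1],[[0,0,0],[-0.01,0,-0.03],-1],[[0,0,0],[0,0,-0.04],-1],[[0,0,0],[0,0,-0.04],-1],[[0,0,0],[0,0,-0.04],-1],[[0,-9,0],[0,0,0],-1],[[0,-9,0],[0,0,0],-1],[[0,0,0],[0,0,0],-1]])

```text
clock: 6.25
ee_pos: [0.508, 0.0874, 0.2771]
tool_rot: [[0.96, 0.034, 0.278], [0.05, -0.998, -0.049], [0.275, 0.06, -0.959]]
wrist_force: [-1.5, -0.5, 0.1]
finger_gap: 0.086
```

```bash
cat > p.py <<'E'
from fit import *
o=r.observe(); print(o["joint_positions"],o["ee_pos"],o["clock"]);R0=o["tool_rot"];p0=o["ee_pos"]
print(R0)
def rows(p0,R0,p1,R1,n):
    """constant body turn n rows then check joints"""
    w=Ro.from_matrix(R0.T@R1).as_rotvec(degrees=True)
    print("turn/row",w/n,"n",n)
    for k in range(n+1):
        R=R0@Ro.from_rotvec(w*k/n,degrees=True).as_matrix();p=p0+(p1-p0)*k/n
        print(k,[np.round(q,1) for q in ik(p,R)], "shift",R.T@((p1-p0)/n))
E
cat > s2.py <<'E'
from p import *
pm=np.array([.50,.03,.28])
Rm=orient(30,70); rows(p0,R0,pm,Rm,8)
Rf=orient(38,22); 
pf=np.array([.645,.1085,.05])+(.019-.12)*Rf[:,2]
rows(pm,Rm,pf,Rf,6)
rows(pf,Rf,pf+.12*Rf[:,2],Rf,3)
E
python3 s2.py
```

```text
(np.float64(4.1576398839138714e-05), 1, 1, 90)
[-0.      0.1963  0.0661  0.5868  0.4109  0.0428 -0.0002  0.2552] [np.float64(6.596845891326808e-06), np.float64(5.46481931941456e-06), np.float64(1.0389171045122048e-05)]
[  4.4124  11.2749 110.0055  -5.8824  42.9899  95.7165] [0.508  0.0874 0.2771] 6.25
[[ 0.9601  0.0341  0.2775]
 [ 0.0495 -0.9976 -0.0487]
 [ 0.2752  0.0605 -0.9595]]
turn/row [ 3.6843  1.7954 -7.7004] n 8
0 [array([  4.4,  11.3, 110. ,  -5.9,  43. ,  95.7])] shift [-0.0012  0.0071 -0.0003]
1 [array([  1.2,  10.3, 111.5,   1.1,  40.7,  79.8])] shift [-0.0021  0.0069 -0.0008]
2 [array([ -2.1,   9.8, 112.5,   9. ,  40. ,  62.9])] shift [-0.003   0.0065 -0.0013]
3 [array([ -5.5,   9.6, 113.1,  16.8,  40.9,  45.9])] shift [-0.0038  0.0059 -0.0018]
4 [array([ -8.9,   9.8, 113.3,  23.6,  43.3,  30. ])] shift [-0.0045  0.0052 -0.0023]
5 [array([-12.1,  10.4, 113. ,  28.7,  46.8,  15.6])] shift [-0.0051  0.0044 -0.0028]
6 [array([-14.9,  11.4, 112.3,  32.1,  51.2,   3. ])] shift [-0.0055  0.0035 -0.0032]
7 [array([-17.3,  12.6, 111.2,  34.1,  55.9,  -8.1])] shift [-0.0058  0.00
[... 370 characters left out ...]
-0.0001  0.006   0.0298]
3 [array([-14.1,  19.5, 118.4,  54.5,  36. , -14. ])] shift [-0.0002  0.0037  0.0302]
4 [array([-11.5,  22. , 120.6,  66.3,  28.2, -17.4])] shift [-0.0005  0.0014  0.0304]
5 [array([ -8.5,  25.1, 122.2,  84.3,  21.6, -26.6])] shift [-0.0012 -0.0009  0.0304]
6 [array([ -5.2,  28.4, 123.1, 110.7,  17.5, -43.6])] shift [-0.0021 -0.0031  0.0302]
turn/row [0. 0. 0.] n 3
0 [array([ -5.2,  28.4, 123.1, 110.7,  17.5, -43.6])] shift [0.   0.   0.04]
1 [array([ -3.8,  33.1, 121. , 120.2,  18.1, -52.3])] shift [0.   0.   0.04]
2 [array([ -2.5,  37.7, 118.6, 127.4,  18.7, -58.6])] shift [0.   0.   0.04]
3 [array([ -1.4,  42. , 115.7, 132.6,  19.3, -63. ])] shift [0.   0.   0.04]
```

Request:
drive_tool(series=[[[2.68,1.306,-5.6],[0,0,0],-1],[[2.68,1.306,-5.6],[0,0,0],-1],[[2.68,1.306,-5.6],[0,0,0],-1],[[2.68,1.306,-5.6],[0,0,0],-1],[[2.68,1.306,-5.6],[0,0,0],-1],[[2.68,1.306,-5.6],[0,0,0],-1],[[2.68,1.306,-5.6],[0,0,0],-1],[[2.68,1.306,-5.6],[0,0,0],-1],[[2.68,1.306,-5.6],[0,0,0],-1],[[2.68,1.306,-5.6],[0,0,0],-1],[[2.68,1.306,-5.6],[0,0,0],-1],[[0,0,0],[0,0,0],-1]])

```text
clock: 7.75
ee_pos: [0.5068, 0.0868, 0.2752]
tool_rot: [[0.3, 0.939, 0.171], [0.814, -0.345, 0.468], [0.498, -0.001, -0.867]]
wrist_force: [0.4, 0.5, -0.9]
finger_gap: 0.0853
```

```bash
cat > s2.py <<'E'
from p import *
Rf=orient(38,22); 
pf=np.array([.645,.1085,.05])+(.019-.13)*Rf[:,2]
rows(p0,R0,pf,Rf,11)
E
python3 s2.py
```

```text
(np.float64(4.157639883860442e-05), 1, 1, 90)
[0.0014 0.2003 0.0659 0.5855 0.4115 0.0457 0.     0.2552] [np.float64(8.491759646039876e-06), np.float64(5.186233267256979e-06), np.float64(3.459328542843032e-06)]
[-12.1731  14.3656 110.1818  36.121   56.7555 -12.5999] [0.5068 0.0868 0.2752] 7.75
[[ 0.2996  0.9387  0.1709]
 [ 0.8139 -0.3449  0.4675]
 [ 0.4977 -0.001  -0.8673]]
turn/row [-2.4326  0.6994  3.6079] n 11
0 [array([-12.2,  14.4, 110.2,  36.1,  56.8, -12.6])] shift [-0.0045  0.0065  0.0119]
1 [array([-12.1,  15. , 111.8,  38.6,  52.7, -11.5])] shift [-0.0042  0.0063  0.0121]
2 [array([-12. ,  15.8, 113.4,  41.3,  48.5, -10.7])] shift [-0.004   0.006   0.0123]
3 [array([-11.7,  16.7, 114.9,  44.4,  44.4, -10.2])] shift [-0.0038  0.0057  0.0125]
4 [array([-11.3,  17.6, 116.3,  48.1,  40.2, -10.1])] shift [-0.0036  0.0054  0.0127]
5 [array([-10.8,  18.7, 117.7,  52.3,  36.1, -10.6])] shift [-0.0034  0.0051  0.0129]
6 [array([-10.2,  19.9, 119. ,  57.5,  32.1, -11.8])] shift [-0.0032  0.0048  0.013 ]
7 [array([ -9.5,  21.2, 120.1,  63.8,  28.3, -14.1])] shift [-0.0031  0.0044  0.0132]
8 [array([ -8.6,  22.6, 121.2,  71.6,  24.8, -17.8])] shift [-0.003   0.004   0.0133]
9 [array([ -7.7,  24.1, 122.1,  81.4,  21.6, -23.4])] shift [-0.0029  0.0037  0.0135]
10 [array([ -6.6,  25.7, 122.8,  93.5,  19.1, -31.2])] shift [-0.0029  0.0033  0.0136]
11 [array([ -5.5,  27.4, 123.4, 108. ,  17.4, -41.2])] shift [-0.0028  0.0029  0.0137]
```

Request:
drive_tool(series=[[[-2.433,0.7,3.608],[-0.0045,0.0065,0.0119],-1],[[-2.433,0.7,3.608],[-0.0042,0.0063,0.0121],-1],[[-2.433,0.7,3.608],[-0.004,0.006,0.0123],-1],[[-2.433,0.7,3.608],[-0.0038,0.0057,0.0125],-1],[[-2.433,0.7,3.608],[-0.0036,0.0054,0.0127],-1],[[-2.433,0.7,3.608],[-0.0034,0.0051,0.0129],-1],[[-2.433,0.7,3.608],[-0.0032,0.0048,0.013],-1],[[-2.433,0.7,3.608],[-0.0031,0.0044,0.0132],-1],[[-2.433,0.7,3.608],[-0.003,0.004,0.0133],-1],[[-2.433,0.7,3.608],[-0.0029,0.0037,0.0135],-1],[[-2.433,0.7,3.608],[-0.0029,0.0033,0.0136],-1],[[0,0,0],[0,0,0],-1]])

```text
clock: 9.25
ee_pos: [0.5806, 0.0842, 0.137]
tool_rot: [[0.733, 0.376, 0.567], [0.296, -0.927, 0.232], [0.613, -0.002, -0.79]]
wrist_force: [-0.1, 0.8, 0.4]
finger_gap: 0.085
```

```bash
cat > s2.py <<'E'
from p import *
Rf=R0; pf=np.array([.645,.1085,.05])+.019*Rf[:,2]
print("dz",Rf.T@(pf-p0), Ro.from_matrix(R0.T@orient(38,22)).as_rotvec(degrees=True))
rows(p0,R0,pf,Rf,4)
for n in C:
  im=r.snapshot(n)
  u,v=proj(n,(.63,.1,.06)).astype(int)
  a=im[max(v-80,0):v+80,max(u-80,0):u+80];cv2.imwrite(f"pics/{n}2c.png",cv2.resize(a,None,fx=3,fy=3,interpolation=cv2.INTER_CUBIC)[:,:,::-1])
E
python3 s2.py
```

```text
(np.float64(4.157639883871544e-05), 1, 1, 90)
[-0.0002  0.197   0.0659  0.5869  0.4112  0.0432  0.      0.2554] [np.float64(1.1533394367185812e-05), np.float64(1.6615417672838362e-05), np.float64(4.712624933220222e-06)]
[ -5.4077  27.243  123.5555 107.233   17.3392 -40.2782] [0.5806 0.0842 0.137 ] 9.25
[[ 0.7328  0.3759  0.5672]
 [ 0.2957 -0.9266  0.2322]
 [ 0.6129 -0.0025 -0.7902]]
dz [0.0011 0.0019 0.1299] [-0.1629  0.2013 -0.0218]
turn/row [0. 0. 0.] n 4
0 [array([ -5.4,  27.2, 123.6, 107.2,  17.3, -40.3])] shift [0.0003 0.0005 0.0325]
1 [array([ -4.3,  31.1, 121.9, 115.5,  17.7, -47.9])] shift [0.0003 0.0005 0.0325]
2 [array([ -3.2,  34.9, 120.1, 122.2,  18.2, -54. ])] shift [0.0003 0.0005 0.0325]
3 [array([ -2.3,  38.5, 117.9, 127.4,  18.7, -58.6])] shift [0.0003 0.0005 0.0325]
4 [array([ -1.4,  42. , 115.6, 131.4,  19.1, -61.9])] shift [0.0003 0.0005 0.0325]
```

View pics/side2c.png

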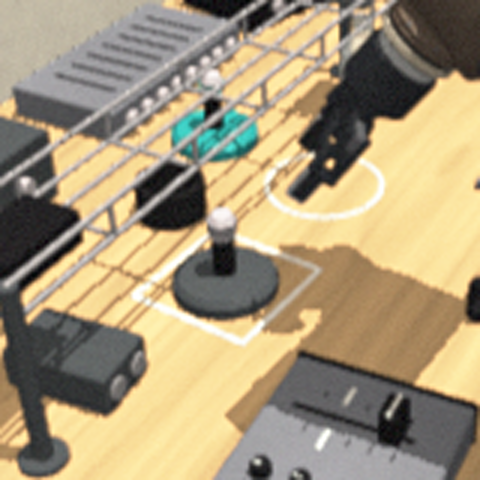

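View pics/top2c.png

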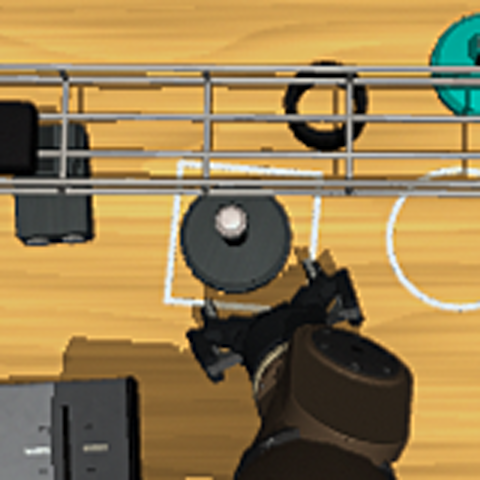

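Request:
drive_tool(series=[[[0,0,0],[0.001,0.002,0.021],-1],[[0,0,0],[0,0,0.021],-1],[[0,0,0],[0,0,0.021],-1],[[0,0,0],[0,0,0.021],-1],[[0,0,0],[0,0,0.021],-1],[[0,0,0],[0,0,0.021],-1],[[0,0,0],[0,0,0],-1],[[0,0,0],[0,0,0],-1]])

```text
clock: 10.35
ee_pos: [0.6551, 0.1116, 0.04]
tool_rot: [[0.73, 0.378, 0.57], [0.297, -0.926, 0.234], [0.616, -0.002, -0.788]]
wrist_force: [0.1, -0.9, -0.7]
finger_gap: 0.0857
```

```bash
cat > v.py <<'E'
import sys
from p import *
tag=sys.argv[1]; c0=eval(sys.argv[2])
g=p0-.019*R0[:,2]; print("grasp",g,o["wrist_force"],o["finger_gap"])
A=[]
for n in C:
  im=r.snapshot(n)
  u,v=proj(n,c0).astype(int)
  a=im[max(v-65,0):v+65,max(u-65,0):u+65];A.append(cv2.resize(a,(390,390),interpolation=cv2.INTER_CUBIC)[:,:,::-1])
cv2.imwrite(f"pics/{tag}.png",np.hstack(A))
E
python3 v.py g3 "(.63,.1,.06)"
```

```text
(np.float64(4.1576398838881975e-05), 1, 1, 90)
[-0.0001  0.197   0.0659  0.5869  0.4112  0.0432  0.      0.2554] [np.float64(1.2383871629939591e-05), np.float64(1.4415975291268146e-05), np.float64(1.8922255445169567e-06)]
[ -1.5721  41.4453 115.7412 130.607   19.1702 -61.3108] [0.6551 0.1116 0.04  ] 10.35
[[ 0.7298  0.3777  0.5699]
 [ 0.2967 -0.9259  0.2338]
 [ 0.6159 -0.0015 -0.7878]]
grasp [0.6443 0.1072 0.0549] [ 0.1134 -0.9351 -0.6606] 0.08568990587337419
```

View pics/g3.png

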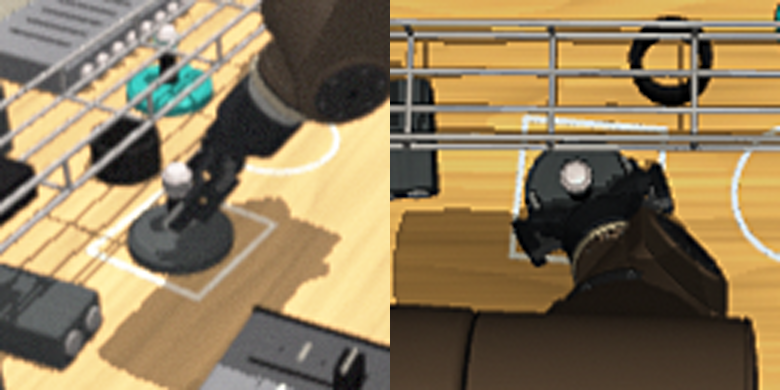

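Request:
drive_tool(series=[[[0,0,0],[-0.0023,-0.001,0.0045],-1],[[0,0,0],[0,0,0],0],[[0,0,0],[0,0,0],0.2],[[0,0,0],[0,0,0],0.3],[[0,0,0],[0,0,0],0.4],[[0,0,0],[0,0,0],0.6],[[0,0,0],[0,0,0],0.8],[[0,0,0],[0,0,0],1],[[0,0,0],[0,0,0],1]], grip_force=20)

```text
clock: 11.58
ee_pos: [0.6558, 0.1134, 0.0342]
tool_rot: [[0.73, 0.378, 0.57], [0.297, -0.926, 0.234], [0.616, -0.002, -0.788]]
wrist_force: [-3.1, 4.4, 1.4]
finger_gap: 0.0237
```

```bash
python3 v.py g4 "(.63,.1,.06)"
```

```text
(np.float64(4.1576398838826464e-05), 1, 1, 90)
[-0.0001  0.1969  0.0659  0.5869  0.4112  0.0432  0.      0.2553] [np.float64(1.2361346956812902e-05), np.float64(1.4296076361955401e-05), np.float64(1.8013622222479153e-06)]
[ -1.3734  42.1082 115.6773 132.1638  19.5238 -62.7713] [0.6558 0.1134 0.0342] 11.575
[[ 0.7297  0.3779  0.5698]
 [ 0.2967 -0.9258  0.2341]
 [ 0.616  -0.0018 -0.7877]]
grasp [0.645  0.109  0.0492] [-3.128   4.3739  1.4265] 0.02372431497567209
```

View pics/g4.png

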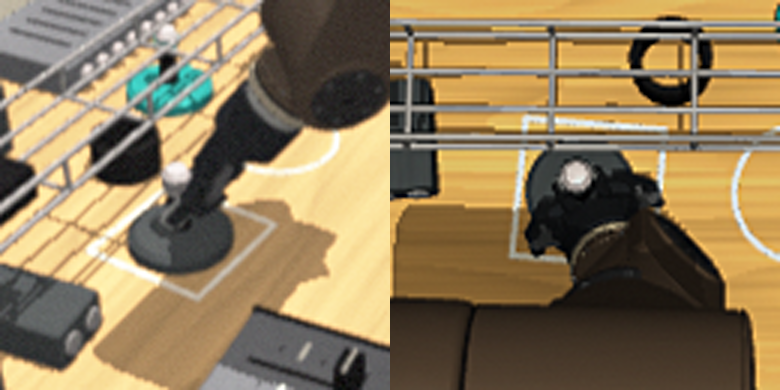

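Request:
drive_tool(series=[[[0,0,0],[-0.0013,0.00425,-0.001025],1],[[0,0,0],[-0.0026,0.0085,-0.00205],1],[[0,0,0],[-0.0026,0.0085,-0.00205],1],[[0,0,0],[-0.0026,0.0085,-0.00205],1],[[0,0,0],[-0.0026,0.0085,-0.00205],1],[[0,0,0],[-0.0026,0.0085,-0.00205],1],[[0,0,0],[-0.0026,0.0085,-0.00205],1],[[0,0,0],[-0.0026,0.0085,-0.00205],1],[[0,0,0],[-0.0026,0.0085,-0.00205],1],[[0,0,0],[-0.0026,0.0085,-0.00205],1],[[0,0,0],[-0.0013,0.00425,-0.001025],1],[[0,0,0],[0,0,0],1]])

```text
clock: 13.18
ee_pos: [0.6575, 0.0209, 0.0342]
tool_rot: [[0.731, 0.376, 0.57], [0.295, -0.927, 0.232], [0.616, -0.001, -0.788]]
wrist_force: [-1.2, -2.9, 2.9]
finger_gap: 0.0237
```

```bash
python3 v.py g5 "(.63,.0,.06)"
```

```text
(np.float64(4.1576398838826464e-05), 1, 1, 90)
[-0.0002  0.197   0.0659  0.5869  0.4112  0.0432  0.      0.2554] [np.float64(1.2460978618705765e-05), np.float64(1.5558244838911883e-05), np.float64(2.64918663250846e-06)]
[-11.6618  42.1063 115.6511 117.0778  22.6274 -56.6881] [0.6575 0.0209 0.0342] 13.175
[[ 0.7307  0.3755  0.5702]
 [ 0.2952 -0.9268  0.2321]
 [ 0.6156 -0.0013 -0.7881]]
grasp [0.6466 0.0164 0.0492] [-1.2444 -2.8694  2.8801] 0.02373726208612287
```

View pics/g5.png

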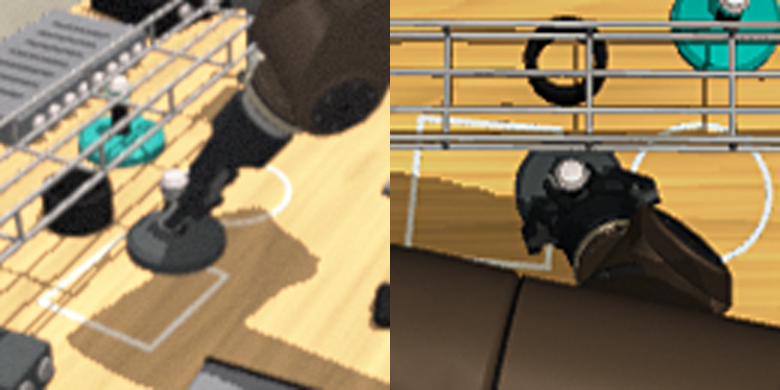

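Request:
drive_tool(series=[[[0,0,0],[-0.0013,0.00425,-0.001025],1],[[0,0,0],[-0.0026,0.0085,-0.00205],1],[[0,0,0],[-0.0026,0.0085,-0.00205],1],[[0,0,0],[-0.0026,0.0085,-0.00205],1],[[0,0,0],[-0.0026,0.0085,-0.00205],1],[[0,0,0],[-0.0026,0.0085,-0.00205],1],[[0,0,0],[-0.0026,0.0085,-0.00205],1],[[0,0,0],[-0.0026,0.0085,-0.00205],1],[[0,0,0],[-0.0026,0.0085,-0.00205],1],[[0,0,0],[-0.0026,0.0085,-0.00205],1],[[0,0,0],[-0.0026,0.0085,-0.00205],1],[[0,0,0],[-0.0026,0.0085,-0.00205],1]])

```text
clock: 14.78
ee_pos: [0.6589, -0.0823, 0.0342]
tool_rot: [[0.729, 0.379, 0.57], [0.297, -0.925, 0.236], [0.617, -0.003, -0.787]]
wrist_force: [-1.0, 7.0, 2.5]
finger_gap: 0.0232
```

```bash
python3 v.py g6 "(.63,-.1,.06)"|tail -5
```

```text
[-22.6034  42.7859 112.8569  99.3443  26.2609 -48.4436] [ 0.6589 -0.0823  0.0342] 14.775
[[ 0.7292  0.3792  0.5697]
 [ 0.297  -0.9253  0.2357]
 [ 0.6165 -0.0027 -0.7873]]
grasp [ 0.6481 -0.0867  0.0492] [-1.0443  7.0285  2.5184] 0.02322594738549176
```

View pics/g6.png

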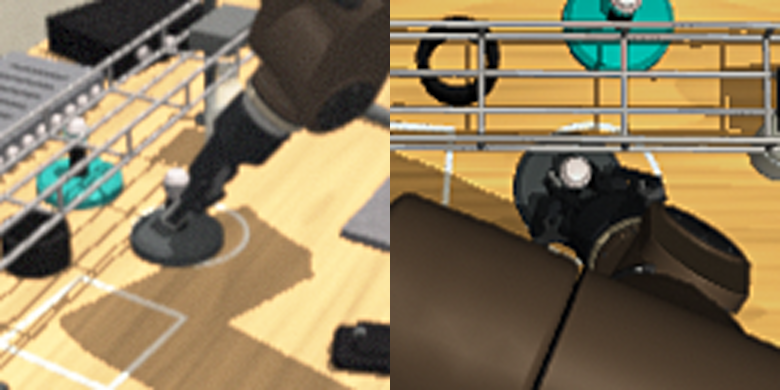

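Request:
drive_tool(series=[[[0,0,0],[-0.0026,0.0085,-0.00205],1],[[0,0,0],[-0.0026,0.0085,-0.00205],1],[[0,0,0],[-0.0017,0.0052,-0.0014],1],[[0,0,0],[0,0,0],1],[[0,0,0],[0,0,0],1]])

```text
clock: 15.5
ee_pos: [0.6592, -0.1069, 0.0342]
tool_rot: [[0.73, 0.377, 0.57], [0.296, -0.926, 0.233], [0.616, -0.002, -0.788]]
wrist_force: [-1.2, 0.9, 3.3]
finger_gap: 0.0234
```

```bash
python3 v.py g7 "(.63,-.1,.06)"|tail -5; python3 - <<'E'
from h import *
for n in C:
  r.snapshot(n)
  for d in r.spot_point("mic",n)[:4]: print(n,d["conf"],d["xy"],ray(n,d["xy"],0))
E
```

```text
[-24.9575  43.0271 111.8352  95.5539  27.0045 -46.497 ] [ 0.6592 -0.1069  0.0342] 15.5
[[ 0.7301  0.377   0.5699]
 [ 0.2962 -0.9262  0.2332]
 [ 0.6158 -0.0015 -0.7879]]
grasp [ 0.6483 -0.1113  0.0492] [-1.2204  0.9416  3.3102] 0.02342015751854735
side 0.86 [296.6, 194.9] [ 0.6423 -0.109   0.    ]
side 0.72 [368.9, 323.5] [0.2379 0.3004 0.    ]
side 0.63 [273.8, 372.1] [0.3768 0.5013 0.    ]
side 0.57 [258.5, 179.0] [ 0.8227 -0.141   0.    ]
top 0.86 [164.5, 257.9] [0.3734 0.5001 0.    ]
top 0.81 [375.4, 163.4] [ 0.6486 -0.1117  0.    ]
top 0.68 [383.2, 111.2] [ 0.8074 -0.1374  0.    ]
top 0.67 [233.1, 303.4] [0.2444 0.2992 0.    ]
```

View pics/g7.png

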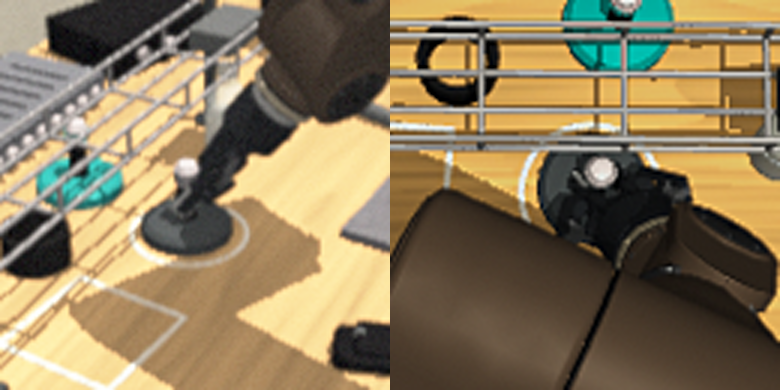

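Request:
drive_tool(series=[[[0,0,0],[0,0,0],0.4],[[0,0,0],[0,0,0],0.2],[[0,0,0],[0,0,0],0],[[0,0,0],[0,0,0],-0.5],[[0,0,0],[0,0,0],-1],[[0,0,0],[0,0,0],-1],[[0,0,0],[0,0,-0.01],-1],[[0,0,0],[0,0,-0.03],-1],[[0,0,0],[0,0,-0.04],-1],[[0,0,0],[0,0,-0.04],-1],[[0,0,0],[0,0,-0.04],-1],[[0,0,0],[0,0,-0.04],-1]])

```text
clock: 17.3
ee_pos: [0.5439, -0.1539, 0.1931]
tool_rot: [[0.73, 0.377, 0.57], [0.296, -0.926, 0.233], [0.615, -0.001, -0.788]]
wrist_force: [-0.2, 0.3, 0.8]
finger_gap: 0.0856
```

```bash
python3 v.py g8 "(.63,-.1,.06)"|tail -5; python3 - <<'E'
from h import *
for n in C:
  r.snapshot(n)
  for d in r.spot_point("mic",n)[:4]: print(n,d["conf"],d["xy"],ray(n,d["xy"],0))
E
```

```text
[-36.5489  22.1467 118.7149  64.5879  35.6444 -22.0135] [ 0.5439 -0.1539  0.1931] 17.3
[[ 0.7303  0.3769  0.5697]
 [ 0.2963 -0.9263  0.2329]
 [ 0.6155 -0.0013 -0.7882]]
grasp [ 0.5331 -0.1584  0.2081] [-0.1573  0.2721  0.7707] 0.08557447086084301
side 0.86 [255.8, 178.5] [ 0.8338 -0.1394  0.    ]
side 0.73 [367.0, 323.1] [0.2423 0.3013 0.    ]
side 0.68 [271.6, 371.1] [0.382  0.5014 0.    ]
top 0.88 [165.8, 259.2] [0.3697 0.4962 0.    ]
top 0.74 [376.3, 163.5] [ 0.6483 -0.1144  0.    ]
top 0.74 [383.4, 110.8] [ 0.8086 -0.138   0.    ]
top 0.74 [235.2, 306.4] [0.236 0.293 0.   ]
```

View pics/g8.png

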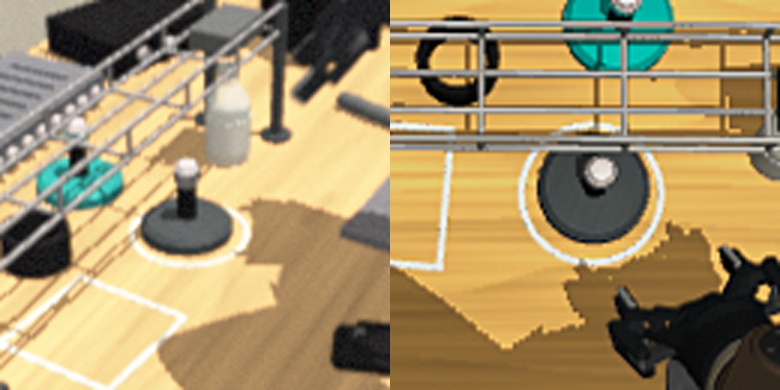

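```bash
python3 - <<'E'
from h import *
im=r.snapshot("top"); u0,v0=proj("top",(.63,-.1,.06)).astype(int)
g=im.max(2); 
u,_=proj("top",(.648,-.112,0)).astype(int)
print(u,g[150:195,u-1:u+2].mean(1).astype(int))
for v in (178,179,180,181):print(v,ray("top",(u,v),0))
vv=int(proj("top",(.648,-.112,.014))[1]);print(vv,g[vv,u-30:u+30])
for k in(-21,-18,17,20):print(k,ray("top",(u+k,vv),.014)[1])
b=im[195:285,185:285];cv2.imwrite("pics/mx.png",cv2.resize(b,None,fx=6,fy=6,interpolation=cv2.INTER_CUBIC)[:,:,::-1])
E
```

```text
375 [108  24  78 121 164 197 202 194 185 170 153 105  41   6   0  33  74  79
  78  78  78  79  78  79  77  78  78  81  64  59  39 169 238 235 231 231
 232 253 223 149 128 138 137 132 129]
178 [ 0.6049 -0.1099  0.    ]
179 [ 0.6019 -0.1098  0.    ]
180 [ 0.599  -0.1098  0.    ]
181 [ 0.596  -0.1097  0.    ]
162 [232 231 231 231 228 227 255 250 219 229 235 238  28  50  53  79  72  74
  72  73  74  72  74  74  75  78  72  23   0  12  37  76  99  94  96  81
  61  74  76  76  75  74  73  73  75  75  72  67  55 126 240 226 225 252
 225 220 219 219 219 220]
-21 -0.04802323122409674
-18 -0.05678385561398909
17 -0.15893438559038187
20 -0.16768528353944848
```

View pics/mx.png

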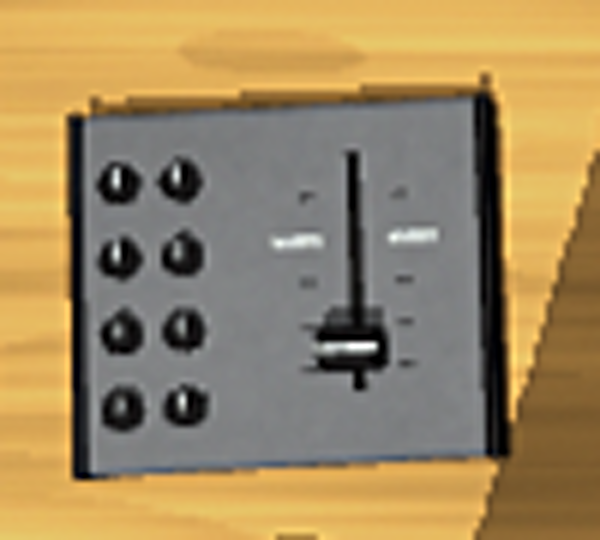

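```bash
cat > s3.py <<'E'
from p import *
y=np.radians(2.9)
for th in (0,10,-10):
  for ph in (2.9,):
    for x in(.345,.36,.41):
      p=np.array([x,.2595,.06]); 
      R=orient(th,ph); print(th,x,[np.round(q,1) for q in ik(p,R)])
Rf=orient(0,2.9); pm=np.array([.345,.259,.20]); rows(p0,R0,np.array([.45,-.05,.26]),Rf,12)
for t in np.linspace(0,1,5): print([np.round(q,1) for q in ik(np.array([.45,-.05,.26])*(1-t)+t*pm,Rf)])
E
python3 s3.py
```

```text
(np.float64(4.1576398838937486e-05), 1, 1, 90)
[ 0.0004  0.1965  0.066   0.5866  0.4107  0.0431 -0.0001  0.2551] [np.float64(1.639825483873425e-06), np.float64(7.944513364943617e-07), np.float64(7.073664126666657e-07)]
[-36.4003  22.4364 118.6711  64.8906  35.5317 -22.2512] [ 0.5453 -0.1533  0.191 ] 17.65
[[ 0.7305  0.3775  0.569 ]
 [ 0.296  -0.926   0.2343]
 [ 0.6154 -0.0027 -0.7882]]
0 0.345 [array([ 28.2,  29.8, 125.2,   0. ,  25. , 115.3])]
0 0.36 [array([ 27.2,  30.3, 123.5,   0. ,  26.1, 114.3])]
0 0.41 [array([ 24.5,  32.3, 117.9,  -0. ,  29.9, 111.6])]
10 0.345 [array([ 30.9,  28.9, 130.2, -21.4,  12.9, 138.6])]
10 0.36 [array([ 29.8,  29.3, 128.6, -19.2,  13.9, 135.3])]
10 0.41 [array([ 26.6,  31. , 123.2, -13.7,  17.1, 126.6])]
-10 0.345 [array([ 25.8,  31.9, 120.2,   6.4,  37.2, 107.5])]
-10 0.36 [array([ 25. ,  32.5, 118.5,   6. ,  38.4, 107.1])]
-10 0.41 [array([ 22.7,  34.6, 112.5,   5. ,  42.4, 105.8])]
turn/row [-0.5446 -3.1324  1.5428] n 12
0 [array([-36.4,  22.4, 118.7,  64.9,  35.5, -22.3])] shift [ 0.0003 -0.011  -0.007 ]
1 [array([-34.7,  20.7, 118.6,  58.1,  34.
[... 552 characters left out ...]
0.0069]
8 [array([-21.8,  13.1, 114.1,  11.3,  43.3,  51.5])] shift [-0.0051 -0.0099 -0.0068]
9 [array([-19.9,  12.6, 113.1,   7.5,  46.7,  57.7])] shift [-0.0057 -0.0097 -0.0066]
10 [array([-18.1,  12.3, 112.1,   4.4,  50.3,  63.2])] shift [-0.0063 -0.0095 -0.0063]
11 [array([-16.4,  12.1, 111.1,   2. ,  54. ,  68. ])] shift [-0.0069 -0.0092 -0.0061]
12 [array([-14.7,  12.1, 110.1,  -0. ,  57.8,  72.4])] shift [-0.0075 -0.009  -0.0058]
[array([-14.7,  12.1, 110.1,  -0. ,  57.8,  72.4])]
[array([ -5.3,  10.7, 114.6,  -0. ,  54.6,  81.8])]
[array([  5.5,  10.7, 117.5,   0. ,  51.8,  92.6])]
[array([ 16.9,  12.2, 118.4,  -0. ,  49.4, 104. ])]
[array([ 28.1,  14.9, 117.4,   0. ,  47.7, 115.2])]
```

Request:
drive_tool(series=[[[-0.545,-3.132,1.543],[0,-0.011,-0.007],-1],[[-0.545,-3.132,1.543],[-0.0004,-0.0109,-0.0071],-1],[[-0.545,-3.132,1.543],[-0.0011,-0.0108,-0.0072],1],[[-0.545,-3.132,1.543],[-0.0018,-0.0107,-0.0072],1],[[-0.545,-3.132,1.543],[-0.0024,-0.0106,-0.0072],1],[[-0.545,-3.132,1.543],[-0.0031,-0.0105,-0.0072],1],[[-0.545,-3.132,1.543],[-0.0038,-0.0103,-0.0071],1],[[-0.545,-3.132,1.543],[-0.0044,-0.0101,-0.0069],1],[[-0.545,-3.132,1.543],[-0.0051,-0.0099,-0.0068],1],[[-0.545,-3.132,1.543],[-0.0057,-0.0097,-0.0066],1],[[-0.545,-3.132,1.543],[-0.0063,-0.0095,-0.0063],1],[[-0.545,-3.132,1.543],[-0.0069,-0.0092,-0.0061],1]])

```text
clock: 19.15
ee_pos: [0.4497, -0.0496, 0.2597]
tool_rot: [[0.999, 0.05, -0.002], [0.05, -0.999, -0.0], [-0.002, 0.0, -1.0]]
wrist_force: [-0.4, 0.2, 0.7]
finger_gap: -0.0002
```

```bash
cat > s3.py <<'E'
from p import *
Rf=orient(0,2.9); pm=np.array([.342,.2585,.16]); 
print("dw",Ro.from_matrix(R0.T@Rf).as_rotvec(degrees=True)); print(Rf.T@(pm-p0))
E
python3 s3.py
```

```text
(np.float64(4.157639883871544e-05), 1, 1, 90)
[-0.0003  0.196   0.0662  0.587   0.4109  0.0425 -0.0003  0.2551] [np.float64(7.248386060254575e-07), np.float64(8.93856707526175e-07), np.float64(9.432937079778547e-07)]
[-14.6297  12.137  110.056   -0.0683  57.9347  72.521 ] [ 0.4497 -0.0496  0.2597] 19.15
[[ 0.9987  0.0503 -0.0024]
 [ 0.0503 -0.9987 -0.0004]
 [-0.0024  0.0003 -1.    ]]
dw [ 0.0167  0.1392 -0.0144]
[-0.092  -0.3131  0.0997]
```

Request:
drive_tool(series=[[[0,0,0],[-0.0115,-0.0391,0.008],1],[[0,0,0],[-0.0115,-0.0391,0.008],1],[[0,0,0],[-0.0115,-0.0391,0.008],1],[[0,0,0],[-0.0115,-0.0391,0.008],1],[[0,0,0],[-0.0115,-0.0391,0.008],1],[[0,0,0],[-0.0115,-0.0391,0.008],1],[[0,0,0],[-0.0115,-0.0391,0.008],1],[[0,0,0],[-0.0115,-0.0391,0.008],1],[[0,0,0],[0,0,0.03],1],[[0,0,0],[0,0,0.03],1],[[0,0,0],[0,0,0.03],1],[[0,0,0],[0,0,0],1]])

```text
clock: 20.65
ee_pos: [0.3413, 0.2572, 0.1042]
tool_rot: [[0.999, 0.051, -0.004], [0.051, -0.999, -0.003], [-0.004, 0.003, -1.0]]
wrist_force: [-0.2, 0.3, 1.1]
finger_gap: -0.0001
```

```bash
python3 v.py f1 "(.40,.25,.06)"|tail -5
```

```text
[ 28.1561  24.4283 123.6332  -0.0987  32.2117 115.321 ] [0.3413 0.2572 0.1042] 20.65
[[ 0.9987  0.0509 -0.0038]
 [ 0.0509 -0.9987 -0.0031]
 [-0.0039  0.0029 -1.    ]]
grasp [0.3414 0.2572 0.1232] [-0.1524  0.2588  1.0784] -0.00014220392172935775
```

View pics/f1.png

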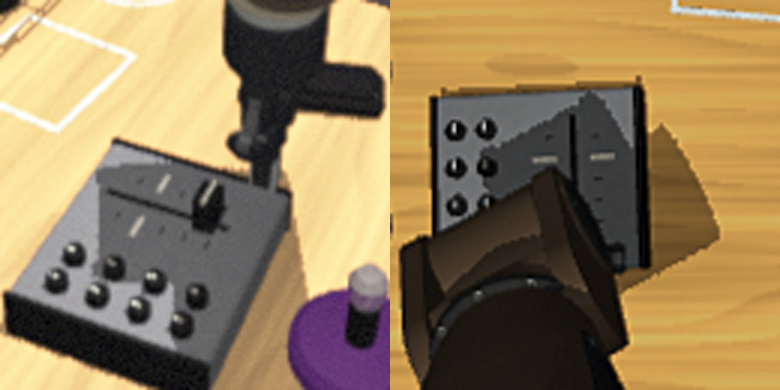

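Request:
drive_tool(series=[[[0,0,0],[0,0,0.022],1],[[0,0,0],[0,-0.002,0.022],1],[[0,0,0],[0.01,0,0],1],[[0,0,0],[0.01,0,0],1],[[0,0,0],[0.01,0,0],1],[[0,0,0],[0.01,0,0],1],[[0,0,0],[0.01,0,0],1],[[0,0,0],[0.008,0,0],1],[[0,0,0],[0,0,0],1],[[0,0,0],[0,0,0],1]])

```text
clock: 22.0
ee_pos: [0.4002, 0.2621, 0.0621]
tool_rot: [[0.999, 0.05, 0.001], [0.05, -0.999, -0.001], [0.001, 0.001, -1.0]]
wrist_force: [0.8, -0.2, 0.8]
finger_gap: -0.0001
```

```bash
python3 v.py f2 "(.40,.25,.06)"|tail -5
```

```text
[ 25.3429  31.6974 118.7173  -0.1318  29.5518 112.5778] [0.4002 0.2621 0.0621] 22.0
[[ 0.9987  0.0502  0.001 ]
 [ 0.0502 -0.9987 -0.0008]
 [ 0.001   0.0008 -1.    ]]
grasp [0.4002 0.2622 0.0811] [ 0.8293 -0.2017  0.7796] -0.00013366269213295994
```

View pics/f2.png

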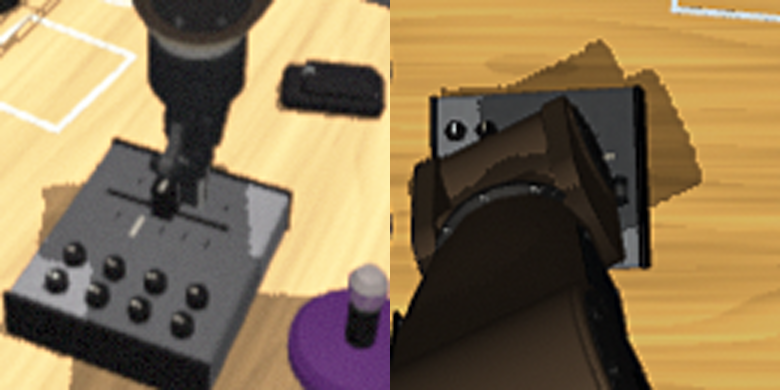

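```bash
python3 - <<'E'
from h import *
n="side";im=r.snapshot(n);u,v=proj(n,(.40,.25,.06)).astype(int)
a=im[v-5:v+25,u-35:u+25];cv2.imwrite("pics/f3.png",cv2.resize(a,None,fx=10,fy=10,interpolation=cv2.INTER_CUBIC)[:,:,::-1])
print(u-35,v-5)
for x in(.42,.43,.437):print(x,proj(n,(x,.2635,.08))-[u-35,v-5])
for d in r.spot_point("fader_top",n):print(d["conf"],d["xy"],ray(n,d["xy"],.08))
E
```

```text
280 264
0.42 [26.4136  0.1153]
0.43 [22.7956 -1.1574]
0.437 [20.2795 -2.0425]
0.4 [303.2, 263.6] [0.4279 0.2654 0.08  ]
```

View pics/f3.png

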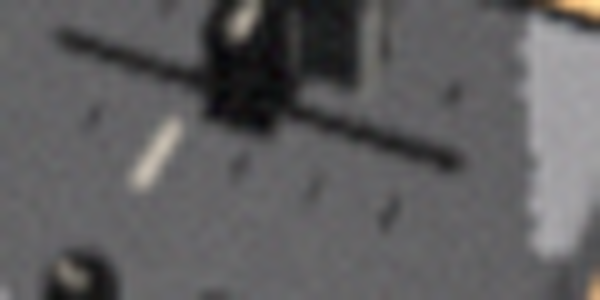

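```bash
python3 - <<'E'
from h import *
n="side";im=r.snapshot(n);u,v=proj(n,(.40,.25,.06)).astype(int)
print(u-35,v-25)
a=im[v-25:v+15,u-35:u+25];cv2.imwrite("pics/f4.png",cv2.resize(a,None,fx=12,fy=12,interpolation=cv2.INTER_CUBIC)[:,:,::-1])
for x in(.42,.425,.43,.437):
  for dy in(-.011,.011):print(x,dy,(proj(n,(x-dy*.05,.263+dy,.08))-[u-35,v-25])*12+6)
E
```

```text
280 244
0.42 -0.011 [345.0872 211.5325]
0.42 0.011 [302.5886 280.8138]
0.425 -0.011 [323.5064 204.0243]
0.425 0.011 [280.6811 273.028 ]
0.43 -0.011 [302.008  196.5448]
0.43 0.011 [258.8589 265.2725]
0.437 -0.011 [272.0481 186.1215]
0.437 0.011 [228.4502 254.4654]
```

View pics/f4.png

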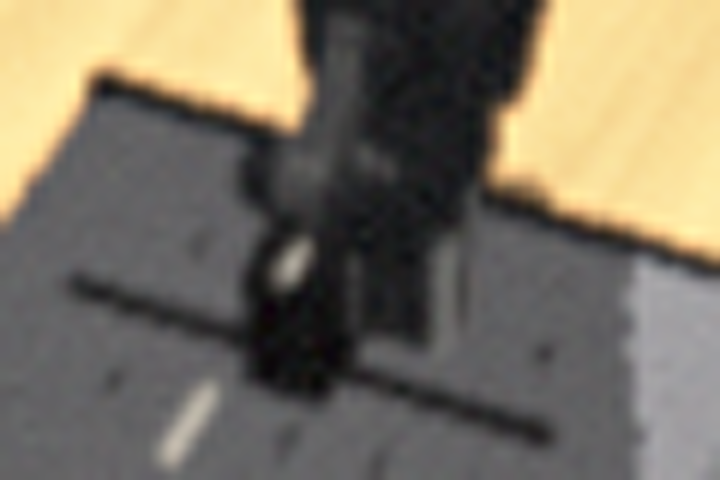

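Request:
drive_tool(series=[[[0,0,0],[0.005,0,0],1],[[0,0,0],[0.005,0,0],1],[[0,0,0],[0.0033,0,0],1],[[0,0,0],[0,0,0],1],[[0,0,0],[0,0,0],1],[[0,0,0],[0,0,0],1],[[0,0,0],[-0.01,0,0],1],[[0,0,0],[-0.01,0,0],1],[[0,0,0],[0,0,-0.03],1],[[0,0,0],[0,0,-0.05],1],[[0,0,0],[0,0.05,-0.03],1],[[0,0,0],[0,0.06,0],1]])

```text
clock: 23.75
ee_pos: [0.399, 0.1517, 0.1741]
tool_rot: [[0.999, 0.053, 0.005], [0.053, -0.999, 0.0], [0.005, 0.0, -1.0]]
wrist_force: [1.2, -0.7, -0.2]
finger_gap: 0.0
```

Request:
drive_tool(series=[[[0,0,0],[0.01,0.06,0],1],[[0,0,0],[0.01,0.06,0],1],[[0,0,0],[0.02,0.05,0],1],[[0,0,0],[0.02,0.05,0],1],[[0,0,0],[0,0,0],1]])

```text
clock: 24.38
ee_pos: [0.4705, -0.067, 0.1722]
tool_rot: [[0.999, 0.047, 0.002], [0.047, -0.999, -0.001], [0.001, 0.001, -1.0]]
wrist_force: [-0.5, 0.6, -0.8]
finger_gap: 0.0002
```

```bash
python3 - <<'E'
from h import *
A=[]
for n in C:
  im=r.snapshot(n);u,v=proj(n,(.425,.262,.06)).astype(int)
  a=im[v-32:v+33,u-32:u+33];A.append(cv2.resize(a,(390,390),interpolation=cv2.INTER_CUBIC)[:,:,::-1])
  print(n,u-32,v-32)
  cv2.imwrite(f"pics/{n}9.png",im[:,:,::-1])
  for t in("fader_top","fader_line"):
    for d in r.spot_point(t,n)[:2]:print(t,d["conf"],d["xy"],ray(n,d["xy"],.08 if t=="fader_top" else .045))
cv2.imwrite("pics/f5.png",np.hstack(A)); o=r.observe();print(o["clock"],o["ee_pos"],o["wrist_force"])
E
```

```text
side 272 236
fader_top 0.65 [301.3, 260.7] [0.4368 0.2584 0.08  ]
fader_line 0.91 [301.1, 271.0] [0.4369 0.2593 0.045 ]
fader_line 0.66 [359.5, 234.9] [0.3514 0.0556 0.045 ]
top 211 206
fader_top 0.45 [241.2, 233.1] [0.4391 0.2662 0.08  ]
fader_line 0.77 [242.9, 234.1] [0.4386 0.2675 0.045 ]
24.675 [ 0.4695 -0.0635  0.1726] [-0.4449 -0.0546 -0.0902]
```

View pics/f5.png

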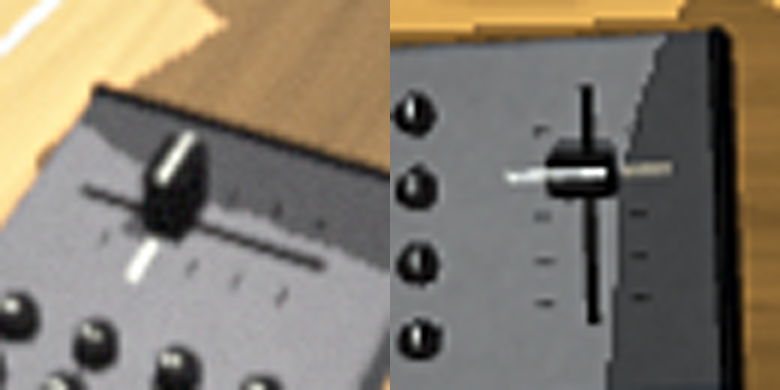

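View pics/top9.png

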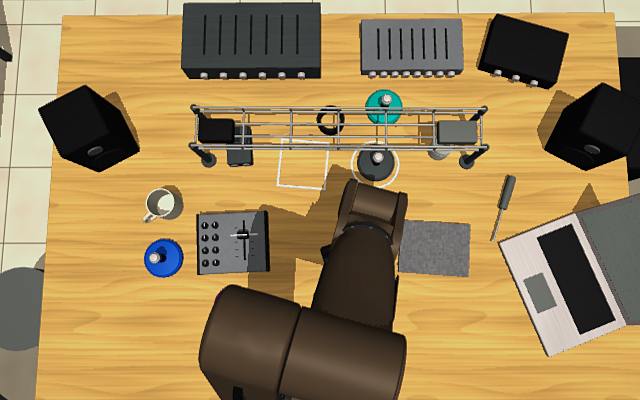

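```bash
python3 - <<'E'
from h import *
print(ray("top",(211+190/6-.5,206+174/6-.5),.08))
im=cv2.imread("pics/side9.png");u,v=proj("side",(.648,-.111,.03)).astype(int)
a=im[v-35:v+35,u-45:u+45];a=cv2.resize(a,None,fx=8,fy=8,interpolation=cv2.INTER_CUBIC)
for c0,z,rad,col in(((.6478,-.111),0,.069,(0,0,255)),((.6478,-.111),.014,.055,(0,255,0)),((.6525,-.110),.014,.055,(255,0,0))):
  P=np.array([(proj("side",(c0[0]+rad*np.cos(t),c0[1]+rad*np.sin(t),z))-[u-45,v-35])*8+4 for t in np.linspace(0,6.28,80)]).astype(np.int32)
  cv2.polylines(a,[P],True,col,1)
cv2.imwrite("pics/m9.png",a)
E
```

```text
[0.4353 0.2635 0.08  ]
```

View pics/m9.png

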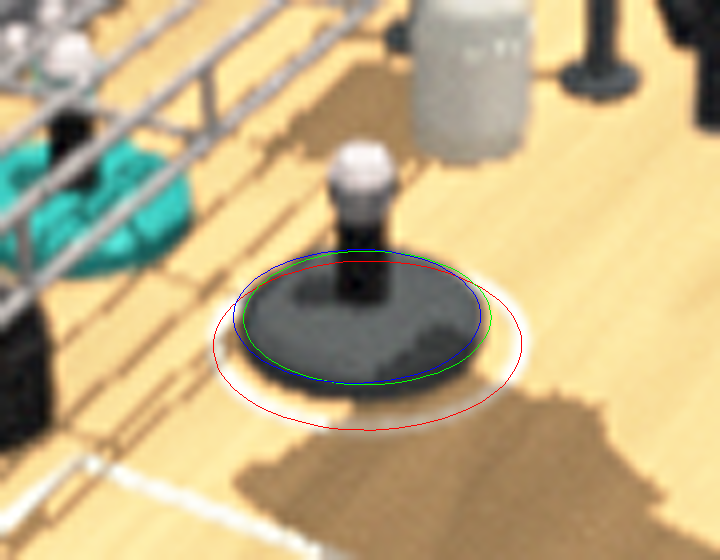

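```bash
python3 -c "
from bench import r
print(r.job_done())"
```

```text
the job is handed in; nothing more can be done
None
```

I slid the microphone into the round mark and let go of it, then pushed the fader up to the line. I handed the job in at about 24.7 s with the arm clear of everything; no verdict comes back.

**Microphone:** I gripped the stem at 20 N with the gripper leaned about 38° from the front. I dragged the mic about 220 mm at a constant tool height, released it and backed off. After release it stood upright. The top camera's edge profile puts it about 5 mm from the ring centre, too far away from the robot. The detection network and the side-view overlay put it within about 1 to 4 mm. The limit is 14 mm, so all of these are inside it, but they do disagree slightly.

**Fader:** I pushed it with the shut fingers in two stages, measuring in between. The stripe ended at x of about 0.435 to 0.439 and the line is at 0.437 to 0.439. That is level to within about 2 mm, with 7 mm allowed.

**First approach:** It ran into a wrist joint limit at about 5 s and stopped short of the mic without touching anything. I retreated and came in again with the wrist turned the other way.

**Bystanders:** Those visible in the last top picture look where they were. The mouse was hidden under the arm there, but no move went near it. I did not measure the bystanders numerically.

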